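Hold a slide carrier flush on a tilted wedge stage

ROBOT

A 6-joint arm with a two-finger parallel gripper is mounted at the origin on a cart in front of the work surface, level with it; the furniture and walls round the work are solid. World frame = base frame: x ahead of the robot, y to its left, z up, the work surface at z = 0. Lengths are in m, angles in rad, forces in N, time in s.
With the tool pointing down it reaches from about 0.3 to 0.75 m from the base axis. Payload 8.5 kg.
Tool frame: the origin (TCP) lies midway between the tips of the shut fingers; the grasp point (between the pads) lies 19 mm behind it (bot.grip_depth is the distance from the TCP to the grasp point, in m); x points along the fingers, z is the direction in which the jaws open and shut, and the axes are right-handed (so a half turn about x gives the same grasp; the last joint's range is limited). The gripper opens to 88 mm and grips with 3 to 60 N. Pads are 18 mm wide; open, the fingers measure 123 mm over their backs; the gripper's body (75 mm by 187 mm) begins 45 mm behind the grasp point.
Start: joints at [-1.544, 0.381, 1.297, -0, 1.464, -0.215], TCP at [0.132, -0.534, 0.239] pointing down, gripper open.
Joint ranges: [-3.11, 3.11], [-0.89, 2.33], [0.22, 2.48], [-1.42, 4.56], [0.17, 2.85], [-2.88, 2.88]. Speed limits (rad/s): [2.39, 2.39, 3.14, 3.14, 3.14, 3.14].

INTERFACE

Orientations are given as a rotation vector (axis times angle).
In Python, from bench import bot gives the robot as it stands. The module is installed in compiled form; this text tells all that it offers.
- The arm moves only by the tool move_arm, never from a script. Its argument "plan" is a list of rows, each an object with "offset": the shift along the tool's x, y, z in cm, a list of three; "angular": the turn, a rotation vector about the tool's x, y, z in degrees, a list of three. A call has 1 to 8 rows; each row shifts and turns the commanded pose from where the row before left it, along the tool's axes as they then stand; what a row does not reach is not made up. A row lasts 1/10 s, in which the tool goes at most 50 mm and 8.59 degrees, less where a joint would pass 70% of its speed; a pose out of reach is approached as far as the arm can. A call is refused whole if a number of a shift passes 5 or a number of a turn 8.59, either way. A call with a gripper value outside its range is refused whole. "hand" is the closure, from 0 (fully open) to 1 (shut), set as the call begins (left out, the last holds). The fingers move at their own pace and stop on an object; "squeeze" is the grip in N (left out, the last holds). Time passes only in rows, so rows that do not move let the fingers close. It gives the time, the measured TCP pose, the force and the opening at its end, in the units of the state.
- bot.get_state(): the state, without advancing time (a new reading comes with each control period).
- bot.capture(name): name is "scene" or "top"; returns (picture, depth): 480x640x3 uint8, blue, green, red; 480x640 float32, m along the optical axis (not along the pixel's ray), 0 where there is no reading.
- bot.get_calibration(name): a dict with "mtx" (3x3 intrinsics, pixels), "dist_coeffs" ([k1, k2, p1, p2, k3] as OpenCV has them; the pictures are not rectified), "view" (4x4, takes a point from world to camera coordinates). Camera axes: x right, y down, z forward; pixel columns grow to the right and rows downward; lengths in m; the calibration is good to about 2 mm. A picture is of the moment at which its call begins. get_calibration takes no time and is no camera call.
- bot.finish_job(): hands the job in, once; it reports no verdict.
The state is a dict: "time_s": time; "q": joint angles; "qvel": joint speeds; "joint_torque": joint torques, N m; "ee_pos": TCP position; "tcp_rot": TCP orientation; "contact_force": force on the tool from outside, world axes, zero at the start; "torque": the same for the moment, N m; "grip_width": opening from 0.0 (shut) to 1.0 (fully open).
Only numpy, scipy, OpenCV 4.12 (cv2) and the standard library are available. Lean on these libraries where they do the work, as an engineer would, in place of code of your own. Each camera call takes 0.05 s, during which the arm holds its last target.

TASK

A sample vial has been left lying on the sloping plate of the wedge stage: put it into the white tub near the stage and let go of it. Then pick up the slide carrier by its fin, tilt it to the slope of the plate and bring its whole underside flush onto the plate, midway across it, lower edge at the low lip; press it gently against the plate and finish while still gripping it and holding it there. Leave the bottle, the standing vial and the timer where they are.

Things in the scene. Friction and masses are not known exactly. Their poses are not given: they have to be found in the camera images.
- stage: Fixed tilting stage: dark steel base 130 x 128 x 20 mm; two aluminium ears at its +-y sides (104 mm apart inside, tops 68 mm up) carry the sloping plate, clamped: it does not give when pressed. Origin: centre of the underside, on the worktop; z up; +x: the side where the plate is high. Plate pivot: along y, 35 mm to -x of the origin, 55 mm up.
- wedge_face (a point): On the sloping aluminium plate's upper face, at the inner side of its low lip, mid-width. z: face normal (10 to 24 deg off vertical, leaning to the robot); x: straight up the slope; y: level, across. Flat face: x 0 to 110, y -48 to 48 mm. Lip: x -6 to 0, 5 mm high. Lugs over x 4 to 25 mm stand 19 mm over the face at |y| 42 to 50 mm; ears just outside them reach 27 mm over it.
- slide: Slide carrier, 80 g: aluminium plate 80 x 54 x 5 mm (x, y, z), flat underside, upright grip fin in the middle, 30 mm long (x), 10 mm thick (y), top 46 mm over the underside; two glass strips beside the fin. Origin: centre of the underside; z out through the fin. Starts flat on the worktop, x roughly away from the robot. Same turned half round.
- vial: Clear glass sample vial with white cap, 30 g, 27 mm diameter, 60 mm long. Origin: centre of its foot; z along its axis to the cap. It starts lying across the sloping plate against the low lip, its axis along the lip, 14 mm over the face and 14 mm up-slope of the lip's inner side.
- tub: Open white tub, 0.5 kg, 129 x 164 x 65 mm (x, y, z) over its rim, 112 x 146 mm inside, floor 2 mm thick, standing on the worktop. Origin: centre of the underside; z up. It and the carrier take the two places left of and nearer than the stage. Round the work stand a printer (y under -0.09 m, x over 0.36 m, 240 mm high, tubes on it to 370 mm) and a computer (y over 0.47 m, 410 mm high).
- bottle: Bystander: glass bottle with blue screw cap, 56 mm diameter, 99 mm high, behind the stage. Origin: centre of its underside.
- spare_vial: Bystander: vial with black cap, 27 mm diameter, 60 mm high, standing behind the stage. Origin: centre of its underside.
- timer: Bystander: flat timer 62 x 66 x 18 mm left of the stage. Origin: centre of its underside.

How it is judged:
By the outcome, as a careful person would: the job done as asked, in the order asked, and still so for the second after the job is handed in, while the arm keeps its last pose, push and grip.
It also fails if it takes over 51 s, if anything falls off the work surface, if the arm or the gripper's body presses on something with over 40 N, if the wrist force passes 120 N, or if a joint passes its speed limit or range.

## Working session

There is one attempt and no reset: what is moved stays moved. The work goes in short steps, Python scripts to look and compute and a tool call to move; the robot and the scene stay as the last step left them, time stands still between calls to the robot, and variables do not carry over. Pictures are saved under pics/ and viewed, and the job is handed in when it is done.

Besides the shell and the picture viewer there is one more tool, called after "Call:" as name(argument=value, ...), one argument or row to a line, values as JSON. move_arm: Moves the arm, as the interface text tells. Its arguments: {"type":"object","properties":{"plan":{"type":"array"},"hand":{"type":"number"},"squeeze":{"type":"number"}},"required":["plan"]}

```bash
mkdir -p pics
python3 - <<'E'
from bench import bot
import cv2,numpy as np
for n in("scene","top"):
    p,d=bot.capture(n); cv2.imwrite(f"pics/{n}0.png",p); np.save(f"{n}0.npy",d)
    c=bot.get_calibration(n); print(n,np.round(c["mtx"],1).tolist(),np.round(c["dist_coeffs"],4),np.round(c["view"],4).tolist())
s=bot.get_state(); print(s, bot.grip_depth)
E
```

```text
scene [[499.9, 0.0, 321.8], [0.0, 499.9, 235.8], [0.0, 0.0, 1.0]] [0.0337 0.     0.     0.     0.    ] [[-0.0389, -0.9992, -0.0107, 0.1634], [-0.75, 0.0363, -0.6604, 0.4856], [0.6603, -0.0177, -0.7508, 0.5544], [0.0, 0.0, 0.0, 1.0]]
top [[552.5, 0.0, 324.1], [0.0, 552.5, 251.3], [0.0, 0.0, 1.0]] [-0.1245  0.      0.      0.      0.    ] [[-0.0001, -1.0, -0.009, 0.1548], [-0.9867, 0.0015, -0.1623, 0.6143], [0.1623, 0.0088, -0.9867, 0.9073], [0.0, 0.0, 0.0, 1.0]]
{'time_s': 0.1, 'q': array([-1.54432356e+00,  3.81095936e-01,  1.29811621e+00,  6.75998218e-06,
        1.46360687e+00, -2.15324270e-01]), 'qvel': array([-0.00024046, -0.00351953, -0.00285799,  0.00111658,  0.00066029,
       -0.00037985]), 'joint_torque': array([ 4.38603252e-03, -4.38649714e+01, -2.24907839e+01,  7.15199579e-02,
        3.42438184e-02, -6.52216636e-05]), 'ee_pos': array([ 0.13167623, -0.53375822,  0.23824026]), 'tcp_rot': array([ 1.03015973,  1.31472152, -1.02857503]), 'contact_force': array([ 0.28833855,  0.31309109, -0.46266146]), 'torque': array([ 0.02323024,  0.11170682, -0.01770367]), 'grip_width': 0.9982467404197333} 0.0187
```

View pics/scene0.png

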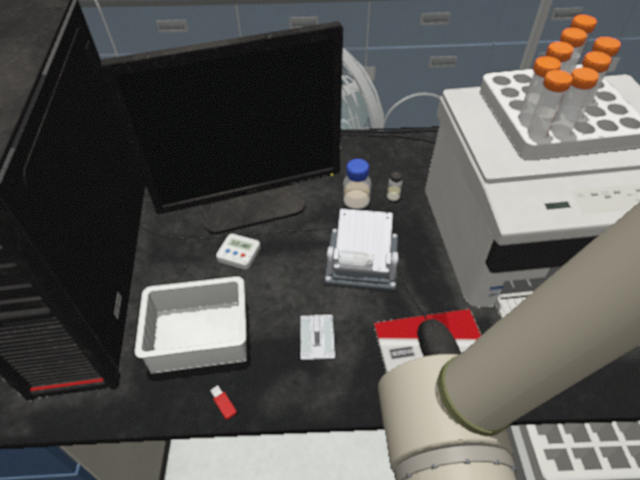

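View pics/top0.png

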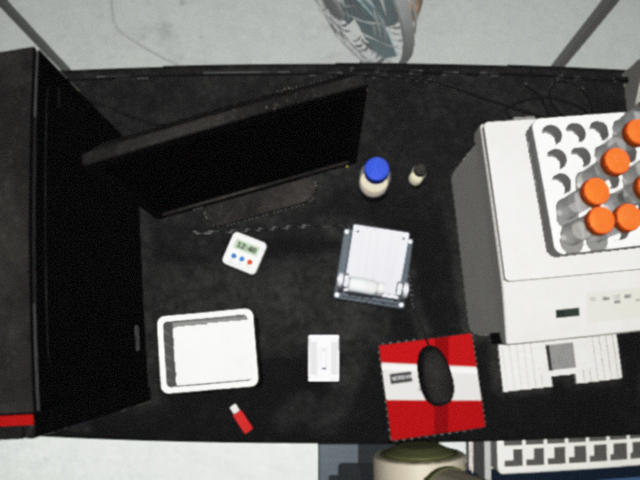

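The pictures show the tub at top (208,350), the carrier at (323,358) and the stage at (375,265) with the vial at about (367,285). The timer is at (245,253), the bottle at (375,175) and the spare vial at (417,175). Next I'll zoom in and take points from depth.

```bash
cat > h.py <<'E'
from bench import bot
import cv2,numpy as np
from scipy.spatial.transform import Rotation as R
def cal(n):
    c=bot.get_calibration(n); return np.array(c["mtx"]),np.array(c["dist_coeffs"]),np.array(c["view"])
def pts(n,uv,z):
    K,D,V=cal(n); uv=np.asarray(uv,float).reshape(-1,1,2)
    xy=cv2.undistortPoints(uv,K,D).reshape(-1,2); z=np.asarray(z).reshape(-1,1)
    P=np.hstack([xy,np.ones((len(xy),1))])*z
    return (P-V[:3,3])@V[:3,:3]
def cloud(n,d):
    v,u=np.mgrid[0:480,0:640]; return pts(n,np.stack([u,v],-1).reshape(-1,2),d.ravel()).reshape(480,640,3)
def ray(n,uv,h):  # onto plane z=h
    K,D,V=cal(n); C=-V[:3,:3].T@V[:3,3]; P=pts(n,uv,np.ones(len(np.atleast_2d(uv))))
    d=P-C; return C+d*((h-C[2])/d[:,2])[:,None]
def proj(n,P):
    K,D,V=cal(n); return cv2.projectPoints(np.asarray(P,float).reshape(-1,3),cv2.Rodrigues(V[:3,:3])[0],V[:3,3],K,D)[0].reshape(-1,2)
E
python3 - <<'E'
from h import *
a=cv2.imread("pics/top0.png"); b=cv2.imread("pics/scene0.png")
cv2.imwrite("pics/c1.png",np.hstack([cv2.resize(a[215:315,325:425],(400,400),interpolation=2),cv2.resize(b[195:295,315:415],(400,400),interpolation=2)]))
cv2.imwrite("pics/c2.png",np.hstack([cv2.resize(a[320:400,285:365],(400,400),interpolation=2),cv2.resize(b[300:380,277:357],(400,400),interpolation=2)]))
for n in("top","scene"):
    d=np.load(n+"0.npy"); C=cloud(n,d)
    m=(d>0)&(C[...,0]>.35)&(C[...,0]<.6)&(C[...,1]<.45)&(C[...,1]>0)&(C[...,2]<.02)
    print(n,"table z",np.median(C[m][:,2]))
    for lab,(u,v) in dict(top=dict(plate=(380,245),plate2=(360,240),carr=(315,345),tubfloor=(215,350),timer=(245,253)),scene=dict(plate=(365,228),carr=(308,325),tubfloor=(195,330)))[n].items(): print(lab,C[v,u].round(4))
E
```

```text
top table z -9.368765822939673e-05
plate [0.6235 0.0581 0.0614]
plate2 [0.6311 0.0928 0.0682]
carr [0.4534 0.1709 0.0048]
tubfloor [0.4437 0.3494 0.0058]
timer [0.6175 0.2976 0.0144]
scene table z -0.001110593629025599
plate [0.6166 0.0598 0.0599]
carr [0.4493 0.1693 0.0069]
tubfloor [ 0.4534  0.3605 -0.0009]
```

View pics/c1.png

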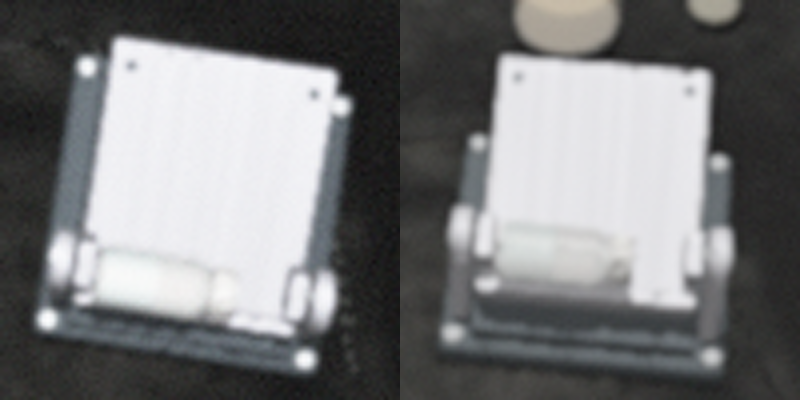

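View pics/c2.png

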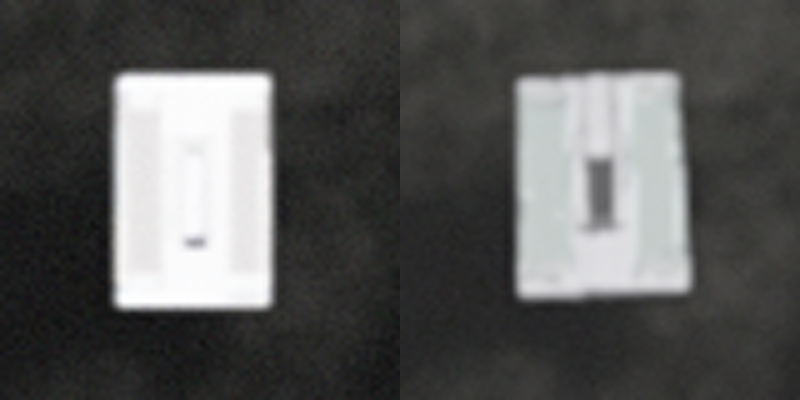

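Run:
```python
from h import *
N={}
for n,quad in dict(top=[(357,227),(406,235),(400,276),(350,270)],scene=[(342,212),(390,215),(386,248),(341,248)]).items():
    d=np.load(n+"0.npy"); C=cloud(n,d); m=np.zeros((480,640),np.uint8); cv2.fillConvexPoly(m,np.array(quad),1); 
    m=(m>0)&(d>0); P=C[m]; keep=np.ones(len(P),bool)
    for _ in range(6):
        A=np.c_[P[:,:2],np.ones(len(P))]; w=np.linalg.lstsq(A[keep],P[keep,2],rcond=None)[0]; r=P[:,2]-A@w; keep=abs(r)<2.5*max(np.std(r[keep]),1e-3)
    nn=np.array([-w[0],-w[1],1]);nn/=np.linalg.norm(nn)
    print(n,len(P),keep.sum(),"std",np.std(r[keep]),"n",nn,"tilt",np.degrees(np.arccos(nn[2])),"yaw",np.degrees(np.arctan2(-nn[1],-nn[0])),"w",w)
    N[n]=w
# carrier outline
for n in ("top","scene"):
    im=cv2.imread(f"pics/{n}0.png"); 
    g=cv2.cvtColor(im,cv2.COLOR_BGR2GRAY)
    x0,x1,y0,y1=dict(top=(295,350,325,392),scene=(290,345,308,368))[n]
    m=np.zeros_like(g); m[y0:y1,x0:x1]=(g[y0:y1,x0:x1]>110)*255
    m=cv2.morphologyEx(m,cv2.MORPH_CLOSE,np.ones((9,9)))
    c=max(cv2.findContours(m,0,1)[0],key=cv2.contourArea)[:,0]
    W=ray(n,c,0.004 if n=="top" else 0.004)[:,:2]
    r=cv2.minAreaRect((W*1000).astype(np.float32)); print("carrier",n,r)
    # tub
    x0,x1,y0,y1=dict(top=(150,268,300,400),scene=(130,255,270,380))[n]
    m=np.zeros_like(g); m[y0:y1,x0:x1]=(g[y0:y1,x0:x1]>130)*255
    m=cv2.morphologyEx(m,cv2.MORPH_CLOSE,np.ones((15,15)))
    c=max(cv2.findContours(m,0,1)[0],key=cv2.contourArea)[:,0]
    if n=="top":
        W=ray(n,c,0.065)[:,:2]; print("tub",n,cv2.minAreaRect((W*1000).astype(np.float32)))
# tub rim by depth
d=np.load("top0.npy");C=cloud("top",d); m=(d>0)&(C[...,2]>.055)&(C[...,2]<.075)&(C[...,0]<.56)&(C[...,0]>.3)&(C[...,1]>.2)&(C[...,1]<.47)
print("tub depth",cv2.minAreaRect((C[m][:,:2]*1000).astype(np.float32)))
```

```text
top 2210 2174 std 0.0016325867691491841 n [-0.3295673   0.05255543  0.94266819] tilt 19.495416546687363 yaw -9.060552481575273 w [ 0.34961114 -0.05575178 -0.1512345 ]
scene 1689 1649 std 0.0014540697592375284 n [-0.32571167  0.0522957   0.94402175] tilt 19.261686736624085 yaw -9.121461319693458 w [ 0.34502559 -0.05539671 -0.14886076]
carrier top ((431.5020446777344, 156.701416015625), (56.91707992553711, 82.6642074584961), 89.98725128173828)
tub top ((443.8830871582031, 351.7957458496094), (131.32302856445312, 166.6224365234375), 5.635807037353516)
carrier scene ((430.04180908203125, 154.70741271972656), (56.690948486328125, 84.33455657958984), 89.45598602294922)
tub depth ((434.7193298339844, 370.5665588378906), (143.78919982910156, 203.94476318359375), 6.0416131019592285)
```

```bash
cat >> h.py <<'E'
tilt,yaw=np.radians(19.38),np.radians(-9.09)
Rw=R.from_euler('ZY',[yaw,-tilt]).as_matrix()  # cols: x upslope,y across,z normal
def rayplane(n,uv,p0,nn):
    K,D,V=cal(n); C=-V[:3,:3].T@V[:3,3]; P=pts(n,uv,np.ones(len(np.atleast_2d(uv)))); d=P-C
    return C+d*(((p0-C)@nn)/(d@nn))[:,None]
E
python3 - <<'E'
from h import *
p0=np.array([.62,.07,0]); 
# mean plane height at that xy
z=[np.dot(w,[.62,.07,1]) for w in ([.34961114,-.05575178,-.1512345],[.34502559,-.05539671,-.14886076])]; print(z); p0[2]=np.mean(z)
print(Rw)
for n,f in dict(top=dict(tl=(353.3,224.5),tr=(409.5,233),l=(348.5,262),r=(404.5,277),lipr0=(382,296),lipr1=(398,298.5)),scene=dict(tl=(339.3,209),tr=(393,213),l=(337,246),lipr0=(372,270),lipr1=(389,271))).items():
    uv=list(f.values()); X=rayplane(n,uv,p0,Rw[:,2]); L=(X-p0)@Rw
    for k,x,l in zip(f,X,L): print(n,k,(x*1000).round(1),(l*1000).round(1))
# edge lines by gradient: sample row-wise profile
for n in("top","scene"):
    g=cv2.cvtColor(cv2.imread(f"pics/{n}0.png"),cv2.COLOR_BGR2GRAY).astype(np.float32)
    def prof(a,b):  # along face y at face x=a.. sample, report 50% crossings
        S=np.arange(-80,80,.25)/1000; P=p0+ (a*Rw[:,0])[None]+S[:,None]*Rw[:,1]
        uv=proj(n,P).astype(np.float32); v=cv2.remap(g,uv[:,0].reshape(1,-1),uv[:,1].reshape(1,-1),1)[0]
        m=v>170; i=np.where(m)[0]; return S[i[0]]*1000,S[i[-1]]*1000
    for a in (-.03,-.02,-.01,0,.01,.02,.03): print(n,"y-edges at",a,prof(a,0))
    for b in (-.03,-.02,-.01,0,.01,.02,.03,):
        S=np.arange(-120,80,.25)/1000; P=p0+S[:,None]*Rw[:,0]+b*Rw[:,1]
        uv=proj(n,P).astype(np.float32); v=cv2.remap(g,uv[:,0].reshape(1,-1),uv[:,1].reshape(1,-1),1)[0]
        i=np.where(v>150)[0]; i=i[S[i]<.07]; print(n,"x-edges at",b,S[i[0]]*1000,S[i[-1]]*1000)
E
```

```text
[np.float64(0.0616217822), np.float64(0.06117733609999998)]
[[ 0.93149153  0.15798573 -0.32766452]
 [-0.14903403  0.9874414   0.0524247 ]
 [ 0.33183186  0.          0.94333855]]
top tl [657.2 104.2  72.4] [33.2 39.7  0. ]
top tr [642.3   8.4  72.6] [ 33.7 -57.3  -0. ]
top l [595.7 112.1  50.6] [-32.5  37.8   0. ]
top r [569.8  15.2  47. ] [-43.4 -62.1   0. ]
top lipr0 [538.   53.5  33.9] [-83.  -29.3  -0. ]
top lipr1 [533.6  25.6  33.9] [-83.  -57.5   0. ]
scene tl [655.8 104.6  71.9] [31.7 39.9  0. ]
scene tr [640.4   6.4  72. ] [ 32.1 -59.6  -0. ]
scene l [586.6 112.7  47.4] [-42.1  36.9   0. ]
scene lipr0 [539.3  53.4  34.3] [-81.7 -29.1   0. ]
scene lipr1 [535.5  23.8  34.6] [-80.8 -58.9  -0. ]
top y-edges at -0.03 (np.float64(-56.5), np.float64(39.75))
top y-edges at -0.02 (np.float64(-56.5), np.float64(39.75))
top y-edges at -0.01 (np.float64(-56.75), np.float64(39.75))
top y-edges at 0 (np.float64(-56.5), np.float64(39.75))
top y-edges at 0.01 (np.float64(-56.75), np.float64(39.75))
top y-edges at 0.02 (np.float64(-63.25), np.float64(53.25))
top y-edges at 0.03 (np.float64(-56
[... 212 characters left out ...]
34.5
top x-edges at 0.03 -82.0 34.75
scene y-edges at -0.03 (np.float64(-58.0), np.float64(39.0))
scene y-edges at -0.02 (np.float64(-57.75), np.float64(38.75))
scene y-edges at -0.01 (np.float64(-65.5), np.float64(46.0))
scene y-edges at 0 (np.float64(-57.75), np.float64(38.5))
scene y-edges at 0.01 (np.float64(-57.5), np.float64(38.75))
scene y-edges at 0.02 (np.float64(-57.25), np.float64(38.5))
scene y-edges at 0.03 (np.float64(-57.0), np.float64(38.5))
scene x-edges at -0.03 -81.75 33.5
scene x-edges at -0.02 -71.0 33.25
scene x-edges at -0.01 -77.5 62.0
scene x-edges at 0 -76.5 69.75
scene x-edges at 0.01 -77.5 69.75
scene x-edges at 0.02 -75.75 69.75
scene x-edges at 0.03 -81.25 67.75
```

```bash
cat >> h.py <<'E'
p0=np.array([.62,.07,.0614]); W=p0+Rw@np.array([-.076,-.0089,0])
def F(x,y,z): return W+Rw@(np.array([x,y,z])/1000)
def st(verbose=True):
    s=bot.get_state(); Rt=R.from_rotvec(s["tcp_rot"]).as_matrix()
    if verbose: print("t",round(s["time_s"],2),"pos",s["ee_pos"].round(4),"F",s["contact_force"].round(1),"grip",round(s["grip_width"],3),"q",s["q"].round(2))
    return s,Rt
def togo(pos,Rg):
    s,Rt=st(); print("axes x,y,z",Rt.T.round(3).tolist())
    print("offset_cm",((np.asarray(pos)-s["ee_pos"])@Rt*100).round(2),"turn_deg",np.degrees(R.from_matrix(Rt.T@Rg).as_rotvec()).round(2))
E
python3 - <<'E'
from h import *
s,Rt=st(); print(Rt.round(3)); print("W",W)
for n,uv in dict(top=[(349.5,286),(384.5,289.5),(375,288)],scene=[(339,258),(373,258),(367,258)]).items():
    X=rayplane(n,uv,F(0,0,14),Rw[:,2]); print(n,((X-W)@Rw*1000).round(1))
# fin top-height check and fin position
for n,uv in dict(top=[(324,350.0),(324,369)],scene=[(317,323),(317,346)]).items(): print(n)
d=np.load("top0.npy");C=cloud("top",d); m=(d>0)&(C[...,2]>.035)&(C[...,2]<.055)&(abs(C[...,0]-.431)<.05)&(abs(C[...,1]-.156)<.03)
print(m.sum(),C[m].mean(0),C[m].min(0),C[m].max(0))
for nm in ("printer",):
    for n in("top","scene"):
        C=cloud(n,np.load(n+"0.npy")); m=(C[...,1]<-.05)&(C[...,2]>.1)&(C[...,0]>.3)&(C[...,0]<.95); print(n,C[m].min(0),C[m].max(0)); 
        m2=m&(C[...,2]>.26);print(C[m2].min(0))
E
```

```text
t 0.1 pos [ 0.1317 -0.5338  0.2382] F [ 0.3  0.3 -0.5] grip 0.998 q [-1.54  0.38  1.3   0.    1.46 -0.22]
[[-0.     0.971  0.239]
 [ 0.001  0.239 -0.971]
 [-1.     0.    -0.001]]
W [0.54780057 0.07253836 0.03618078]
top [[  5.   38.7  14. ]
 [  8.5 -21.5  14. ]
 [  8.5  -5.   14. ]]
scene [[  6.4  39.3  14. ]
 [ 11.9 -20.1  14. ]
 [ 10.9  -9.7  14. ]]
top
scene
107 [0.43133086 0.15544483 0.04474418] [0.41639435 0.15115067 0.03520513] [0.44676277 0.15971336 0.0488969 ]
top [ 0.45386658 -0.31188184  0.10008038] [ 0.78685686 -0.07739956  0.37377853]
[ 0.57253585 -0.29733043  0.26000057]
scene [ 0.45078883 -0.42222923  0.10002761] [ 0.79931146 -0.07897649  0.37122835]
[ 0.57024342 -0.34744631  0.26001217]
```

Call:
move_arm(
  plan=[
    {"offset": [-2,0,-3],"angular": [0,0,0]},
    {"offset": [-3,0,-3],"angular": [0,0,0]},
    {"offset": [-3,0,-3],"angular": [0,0,0]},
    {"offset": [-3,0,-3],"angular": [0,0,0]},
    {"offset": [-1.5,0,-3],"angular": [0,0,0]},
  ],
  hand=0,
  squeeze=15,
)

```text
time_s: 0.6
ee_pos: [0.0956, -0.3874, 0.3657]
tcp_rot: [1.027, 1.312, -1.031]
contact_force: [0.5, -0.1, -0.2]
grip_width: 1.001
```

```bash
python3 -c "
from h import *
st()"
```

```text
t 0.6 pos [ 0.0956 -0.3874  0.3657] F [ 0.5 -0.1 -0.2] grip 1.001 q [-1.63  0.03  1.39  0.    1.71 -0.3 ]
```

Call:
move_arm(
  plan=[
    {"offset": [0,3,0],"angular": [-4,0,0]},
    {"offset": [0,4.2,-0.2],"angular": [-6,0,0]},
    {"offset": [0,4.2,-0.2],"angular": [-6,0,0]},
    {"offset": [0,4.2,-0.2],"angular": [-6,0,0]},
    {"offset": [0,4.2,-0.2],"angular": [-6,0,0]},
    {"offset": [0,4.2,-0.2],"angular": [-6,0,0]},
    {"offset": [0,4.2,-0.2],"angular": [-6,0,0]},
    {"offset": [0,4.2,-0.2],"angular": [-6,0,0]},
  ],
)

```text
time_s: 1.4
ee_pos: [0.3509, -0.2002, 0.3634]
tcp_rot: [0.409, 1.532, -0.409]
contact_force: [0.1, 0.4, 0.2]
grip_width: 0.998
```

Call:
move_arm(
  plan=[
    {"offset": [0,4.2,0],"angular": [-6,0,0]},
    {"offset": [0,4.2,0],"angular": [-6,0,0]},
    {"offset": [0,4.2,0],"angular": [-3,0,0]},
    {"offset": [0,4.2,0],"angular": [0,0,0]},
    {"offset": [0,4.2,0],"angular": [0,0,0]},
    {"offset": [0,3,0],"angular": [0,0,0]},
  ],
)

```text
time_s: 2.0
ee_pos: [0.4311, 0.0253, 0.3636]
tcp_rot: [0.207, 1.561, -0.206]
contact_force: [0.6, -0.3, -0.2]
grip_width: 0.998
```

```bash
cat >> h.py <<'E'
RV=np.c_[-Rw[:,2],Rw[:,1],Rw[:,0]]  # vial grasp tool rotation
E
python3 -c "
from h import *
print(F(14,10,7)); togo(F(14,10,120),RV)"
```

```text
[0.56012766 0.08069327 0.04742979]
t 2.0 pos [0.4311 0.0253 0.3636] F [ 0.6 -0.3 -0.2] grip 0.998 q [-0.22  0.1   1.32  0.    1.72  0.05]
axes x,y,z [[-0.0, 0.0, -1.0], [0.26, 0.966, 0.0], [0.966, -0.26, -0.001]]
offset_cm [20.95  8.31  7.3 ] turn_deg [ -5.92 -19.39   0.99]
```

Call:
move_arm(
  plan=[
    {"offset": [1.5,1.5,1],"angular": [-2,-6.5,0.3]},
    {"offset": [3,2,0],"angular": [-2,-6.5,0.3]},
    {"offset": [3,2,0],"angular": [-2,-6.5,0.3]},
  ],
)

```text
time_s: 2.3
ee_pos: [0.4632, 0.073, 0.2893]
tcp_rot: [0.095, 1.222, -0.138]
contact_force: [0.9, -0.1, -0.8]
grip_width: 1.002
```

```bash
python3 -c "
from h import *
togo(F(14,10,80),RV)"
```

```text
t 2.3 pos [0.4632 0.073  0.2893] F [ 0.9 -0.1 -0.8] grip 1.002 q [-0.08  0.06  1.62 -0.03  1.11  0.08]
axes x,y,z [[0.335, -0.055, -0.941], [0.157, 0.988, -0.002], [0.929, -0.147, 0.339]]
offset_cm [18.66  2.32  0.75] turn_deg [0.12 0.44 0.08]
```

Call:
move_arm(
  plan=[
    {"offset": [3,1,0.3],"angular": [0,0.4,0]},
    {"offset": [4,1,0.3],"angular": [0,0,0]},
    {"offset": [4,0.3,0.1],"angular": [0,0,0]},
    {"offset": [4,0,0],"angular": [0,0,0]},
    {"offset": [3.5,0,0],"angular": [0,0,0]},
    {"offset": [0,0,0],"angular": [0,0,0]},
  ],
)

```text
time_s: 2.9
ee_pos: [0.532, 0.0834, 0.1134]
tcp_rot: [0.097, 1.243, -0.14]
contact_force: [-0.4, -0.2, 1.5]
grip_width: 0.999
```

```bash
python3 -c "
from h import *
togo(F(14,10,7),RV)
for n in('top','scene'):
    p,d=bot.capture(n); cv2.imwrite('pics/%s1.png'%n,p)
a=cv2.imread('pics/top1.png'); b=cv2.imread('pics/scene1.png')
cv2.imwrite('pics/c3.png',np.hstack([cv2.resize(a[195:335,305:445],(400,400),interpolation=2),cv2.resize(b[175:315,295:435],(400,400),interpolation=2)]))
"
```

```text
t 2.9 pos [0.532  0.0834 0.1134] F [-0.4 -0.2  1.5] grip 0.999 q [-0.05  0.4   1.74 -0.06  0.68  0.16]
axes x,y,z [[0.315, -0.054, -0.948], [0.159, 0.987, -0.003], [0.936, -0.149, 0.32]]
offset_cm [7.15 0.2  0.57] turn_deg [ 0.01 -0.73  0.19]
```

View pics/c3.png

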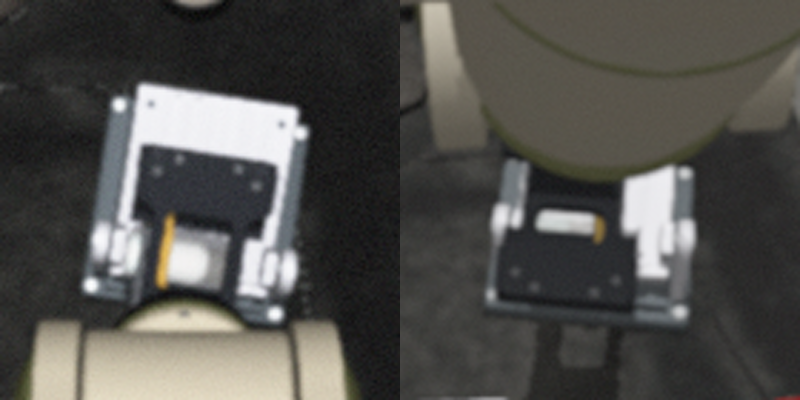

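The fingers straddle the vial, at about top crop (195,260). I'll part-close them and go down.

Call:
move_arm(
  plan=[
    {"offset": [1.5,0.2,0.3],"angular": [0,-0.7,0.2]},
    {"offset": [2,0,0.3],"angular": [0,0,0]},
    {"offset": [1.5,0,0],"angular": [0,0,0]},
    {"offset": [0,0,0],"angular": [0,0,0]},
  ],
  hand=0.4,
)

```text
time_s: 3.4
ee_pos: [0.5557, 0.0821, 0.0731]
tcp_rot: [0.098, 1.222, -0.137]
contact_force: [-0.8, 0.1, -0.1]
grip_width: 0.664
```

```bash
python3 -c "
from h import *
togo(F(14,10,7),RV)
"
```

```text
t 3.4 pos [0.5557 0.0821 0.0731] F [-0.8  0.1 -0.1] grip 0.664 q [-0.05  0.49  1.74 -0.07  0.57  0.16]
axes x,y,z [[0.335, -0.052, -0.941], [0.157, 0.988, 0.001], [0.929, -0.148, 0.339]]
offset_cm [ 2.57 -0.07 -0.44] turn_deg [ 0.02  0.46 -0.07]
```

Call:
move_arm(
  plan=[
    {"offset": [1,0,-0.3],"angular": [0,0.4,0]},
    {"offset": [0.8,0,0],"angular": [0,0,0]},
    {"offset": [0,0,0],"angular": [0,0,0]},
    {"offset": [0,0,0],"angular": [0,0,0]},
  ],
)

```text
time_s: 3.8
ee_pos: [0.5588, 0.0817, 0.0546]
tcp_rot: [0.098, 1.229, -0.137]
contact_force: [0.3, -0.8, 0.2]
grip_width: 0.598
```

```bash
python3 -c "
from h import *
togo(F(14,10,7),RV)
"
```

```text
t 3.8 pos [0.5588 0.0817 0.0546] F [ 0.3 -0.8  0.2] grip 0.598 q [-0.05  0.52  1.74 -0.07  0.54  0.16]
axes x,y,z [[0.328, -0.051, -0.943], [0.157, 0.988, 0.001], [0.931, -0.149, 0.332]]
offset_cm [ 0.72 -0.08 -0.1 ] turn_deg [ 0.02  0.04 -0.07]
```

Call:
move_arm(
  plan=[
    {"offset": [0.4,0,0],"angular": [0,0,0]},
    {"offset": [0.3,0,-0.1],"angular": [0,0,0]},
    {"offset": [0,0,0],"angular": [0,0,0]},
  ],
)

```text
time_s: 4.1
ee_pos: [0.56, 0.0814, 0.0469]
tcp_rot: [0.098, 1.23, -0.137]
contact_force: [0.6, -0.6, -0.1]
grip_width: 0.6
```

Call:
move_arm(
  plan=[
    {"offset": [0,0,0],"angular": [0,0,0]},
    {"offset": [0,0,0],"angular": [0,0,0]},
    {"offset": [0,0,0],"angular": [0,0,0]},
    {"offset": [0,0,0],"angular": [0,0,0]},
    {"offset": [0,0,0],"angular": [0,0,0]},
    {"offset": [0,0,0],"angular": [0,0,0]},
  ],
  hand=1,
  squeeze=12,
)

```text
time_s: 4.7
ee_pos: [0.5601, 0.0814, 0.0474]
tcp_rot: [0.098, 1.229, -0.137]
contact_force: [0.8, -0.3, 1.0]
grip_width: 0.303
```

```bash
python3 -c "
from h import *
togo(F(14,10,7),RV)
"
```

```text
t 4.7 pos [0.5601 0.0814 0.0474] F [ 0.8 -0.3  1. ] grip 0.303 q [-0.05  0.54  1.75 -0.07  0.52  0.16]
axes x,y,z [[0.328, -0.051, -0.943], [0.157, 0.988, 0.001], [0.931, -0.149, 0.332]]
offset_cm [ 0.   -0.07  0.01] turn_deg [ 0.02  0.02 -0.07]
```

The opening is 26.7 mm, which matches the 27 mm vial. Lifting.

Call:
move_arm(
  plan=[
    {"offset": [-0.5,0,0],"angular": [0,0,0]},
    {"offset": [-1,0,0],"angular": [0,0,0]},
    {"offset": [-2,0,0],"angular": [0,0,0]},
    {"offset": [-3,0,0],"angular": [0,0,0]},
    {"offset": [-3,0,0],"angular": [0,0,0]},
    {"offset": [-2,0,0],"angular": [0,0,0]},
    {"offset": [0,0,0],"angular": [0,0,0]},
  ],
)

```text
time_s: 5.4
ee_pos: [0.5226, 0.0875, 0.1589]
tcp_rot: [0.098, 1.224, -0.136]
contact_force: [1.0, 0.4, -0.3]
grip_width: 0.299
```

```bash
cat >> h.py <<'E'
def Rdown(zyaw):
    a=np.radians(zyaw); z=np.array([np.cos(a),np.sin(a),0]); x=np.array([0,0,-1.]); return np.c_[x,np.cross(z,x),z]
E
python3 -c "
from h import *
togo([.444,.352,.15],Rdown(5))
for n in('top','scene'):
    p,d=bot.capture(n); cv2.imwrite('pics/%s2.png'%n,p)
a=cv2.imread('pics/top2.png'); b=cv2.imread('pics/scene2.png')
cv2.imwrite('pics/c4.png',np.hstack([cv2.resize(a[195:335,305:445],(400,400),interpolation=2),cv2.resize(b[175:315,295:435],(400,400),interpolation=2)]))
"
```

```text
t 5.4 pos [0.5226 0.0875 0.1589] F [ 1.   0.4 -0.3] grip 0.299 q [-0.04  0.31  1.71 -0.05  0.77  0.15]
axes x,y,z [[0.333, -0.051, -0.941], [0.157, 0.988, 0.002], [0.93, -0.148, 0.337]]
offset_cm [ -3.14  24.88 -11.53] turn_deg [-13.9   19.63   2.32]
```

View pics/c4.png

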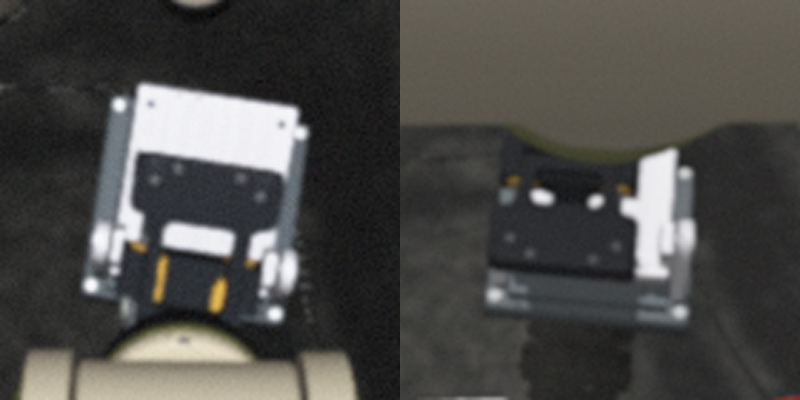

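Call:
move_arm(
  plan=[
    {"offset": [-0.5,1,0],"angular": [-3,4,0.5]},
    {"offset": [-0.5,2,-1],"angular": [-4,5.2,0.6]},
    {"offset": [0,3,-1.5],"angular": [-4,5.2,0.6]},
    {"offset": [0,3,-1.5],"angular": [-3,5.2,0.6]},
    {"offset": [0,3,-1.5],"angular": [0,0,0]},
  ],
)

```text
time_s: 6.0
ee_pos: [0.4669, 0.2077, 0.1561]
tcp_rot: [-0.072, 1.579, 0.068]
contact_force: [-0.4, 0.6, -0.4]
grip_width: 0.297
```

```bash
python3 -c "
from h import *
togo([.444,.352,.12],Rdown(5))"
```

```text
t 6.0 pos [0.4669 0.2077 0.1561] F [-0.4  0.6 -0.4] grip 0.297 q [ 0.19  0.4   1.53 -0.    1.22  0.1 ]
axes x,y,z [[-0.01, -0.003, -1.0], [-0.088, 0.996, -0.002], [0.996, 0.088, -0.01]]
offset_cm [ 3.59 14.58 -0.97] turn_deg [ 0.08 -0.56  0.12]
```

Call:
move_arm(
  plan=[
    {"offset": [0,3,-0.3],"angular": [0,0,0]},
    {"offset": [0,4,-0.4],"angular": [0,0,0]},
    {"offset": [0.5,4,-0.3],"angular": [0,0,0]},
    {"offset": [1,2.5,0],"angular": [0,0,0]},
    {"offset": [2,1,0],"angular": [0,0,0]},
    {"offset": [0,0,0],"angular": [0,0,0]},
  ],
)

```text
time_s: 6.6
ee_pos: [0.4417, 0.3508, 0.1191]
tcp_rot: [-0.075, 1.581, 0.067]
contact_force: [-0.3, -0.4, -0.2]
grip_width: 0.295
```

```bash
python3 -c "
from h import *
togo([.444,.352,.017],Rdown(5))"
```

```text
t 6.6 pos [0.4417 0.3508 0.1191] F [-0.3 -0.4 -0.2] grip 0.295 q [0.46 0.52 1.43 0.   1.2  0.37]
axes x,y,z [[-0.011, -0.005, -1.0], [-0.09, 0.996, -0.004], [0.996, 0.09, -0.012]]
offset_cm [10.21  0.14  0.36] turn_deg [ 0.16 -0.67  0.25]
```

Call:
move_arm(
  plan=[
    {"offset": [2,0.1,0.3],"angular": [0,0,0]},
    {"offset": [2.5,0,0],"angular": [0,0,0]},
    {"offset": [2,0,0],"angular": [0,0,0]},
    {"offset": [1.5,0,0],"angular": [0,0,0]},
    {"offset": [1,0,0],"angular": [0,0,0]},
    {"offset": [0.7,0,0],"angular": [0,0,0]},
    {"offset": [0,0,0],"angular": [0,0,0]},
  ],
)

```text
time_s: 7.3
ee_pos: [0.4457, 0.351, 0.0253]
tcp_rot: [-0.071, 1.576, 0.067]
contact_force: [-0.3, -1.0, -0.3]
grip_width: 0.296
```

```bash
python3 -c "
from h import *
togo([.444,.352,.017],Rdown(5))
for n in('top','scene'):
    p,d=bot.capture(n); cv2.imwrite('pics/%s3.png'%n,p)
a=cv2.imread('pics/top3.png'); b=cv2.imread('pics/scene3.png')
cv2.imwrite('pics/c5.png',np.hstack([cv2.resize(a[280:420,140:280],(400,400),interpolation=2),cv2.resize(b[260:400,120:260],(400,400),interpolation=2)]))
"
```

```text
t 7.3 pos [0.4457 0.351  0.0253] F [-0.3 -1.  -0.3] grip 0.296 q [0.46 0.65 1.52 0.   0.98 0.37]
axes x,y,z [[-0.006, -0.003, -1.0], [-0.088, 0.996, -0.002], [0.996, 0.088, -0.006]]
offset_cm [ 0.83  0.11 -0.15] turn_deg [ 0.04 -0.37  0.14]
```

View pics/c5.png

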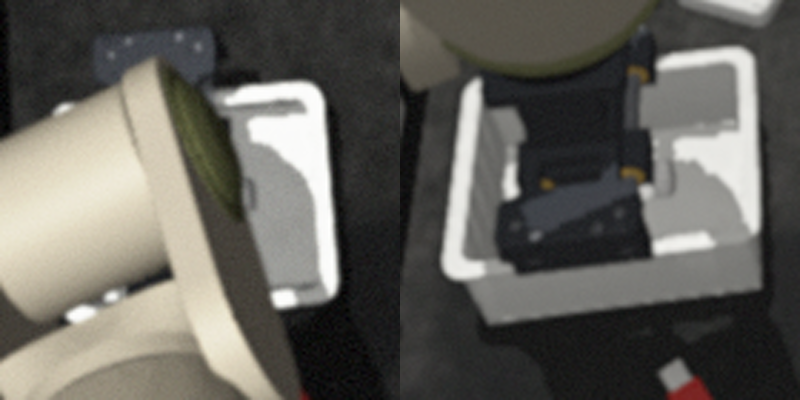

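The gripper is inside the tub, with the vial cap visible near (660,165). I'll lower it a little more and release.

Call:
move_arm(
  plan=[
    {"offset": [0.4,0,0],"angular": [0,0,0]},
    {"offset": [0.3,0,0],"angular": [0,0,0]},
    {"offset": [0,0,0],"angular": [0,0,0]},
  ],
)

```text
time_s: 7.7
ee_pos: [0.4455, 0.3514, 0.0186]
tcp_rot: [-0.071, 1.575, 0.068]
contact_force: [0.0, -0.7, -0.9]
grip_width: 0.299
```

Call:
move_arm(
  plan=[
    {"offset": [0,0,0],"angular": [0,0,0]},
    {"offset": [0,0,0],"angular": [0,0,0]},
    {"offset": [0,0,0],"angular": [0,0,0]},
    {"offset": [0,0,0],"angular": [0,0,0]},
    {"offset": [-1,0,0],"angular": [0,0,0]},
    {"offset": [-2,0,0],"angular": [0,0,0]},
    {"offset": [-3,0,0],"angular": [0,0,0]},
    {"offset": [-4,0,0],"angular": [0,0,0]},
  ],
  hand=0.45,
)

```text
time_s: 8.5
ee_pos: [0.4455, 0.3513, 0.1196]
tcp_rot: [-0.072, 1.577, 0.067]
contact_force: [1.1, -0.0, 0.1]
grip_width: 0.548
```

Call:
move_arm(
  plan=[
    {"offset": [-3,0,0],"angular": [0,0,0]},
    {"offset": [-2,-2,0],"angular": [0,0,0]},
    {"offset": [0,-4,0],"angular": [0,0,0]},
    {"offset": [0,-4,0],"angular": [0,0,0]},
    {"offset": [0,-4,0],"angular": [0,0,0]},
    {"offset": [0,-4,0],"angular": [0,0,0]},
    {"offset": [0,-2,0],"angular": [0,0,0]},
    {"offset": [0,0,0],"angular": [0,0,0]},
  ],
)

```text
time_s: 9.3
ee_pos: [0.4644, 0.1506, 0.17]
tcp_rot: [-0.069, 1.574, 0.065]
contact_force: [-0.3, 0.3, 0.2]
grip_width: 0.549
```

```bash
python3 -c "
from h import *
for zy in (95,-85): togo([.4313,.1555,.08],Rdown(zy-5))
for n in('top','scene'):
    p,d=bot.capture(n); cv2.imwrite('pics/%s4.png'%n,p)
a=cv2.imread('pics/top4.png'); b=cv2.imread('pics/scene4.png')
cv2.imwrite('pics/c6.png',np.hstack([cv2.resize(a[280:420,140:280],(400,400),interpolation=2),cv2.resize(b[230:380,120:340],(400,300),interpolation=2).__getitem__(slice(None)) if 0 else cv2.resize(b[260:400,120:260],(400,400),interpolation=2)]))
"
```

```text
t 9.3 pos [0.4644 0.1506 0.17  ] F [-0.3  0.3  0.2] grip 0.549 q [ 0.07  0.34  1.58 -0.    1.23 -0.01]
axes x,y,z [[-0.004, -0.003, -1.0], [-0.085, 0.996, -0.002], [0.996, 0.085, -0.004]]
offset_cm [ 9.01  0.79 -3.22] turn_deg [-85.13  -0.3   -0.09]
t 9.3 pos [0.4644 0.1506 0.17  ] F [-0.3  0.3  0.2] grip 0.549 q [ 0.07  0.34  1.58 -0.    1.23 -0.01]
axes x,y,z [[-0.004, -0.003, -1.0], [-0.085, 0.996, -0.002], [0.996, 0.085, -0.004]]
offset_cm [ 9.01  0.79 -3.22] turn_deg [ 9.487e+01 -9.000e-02  3.100e-01]
```

View pics/c6.png

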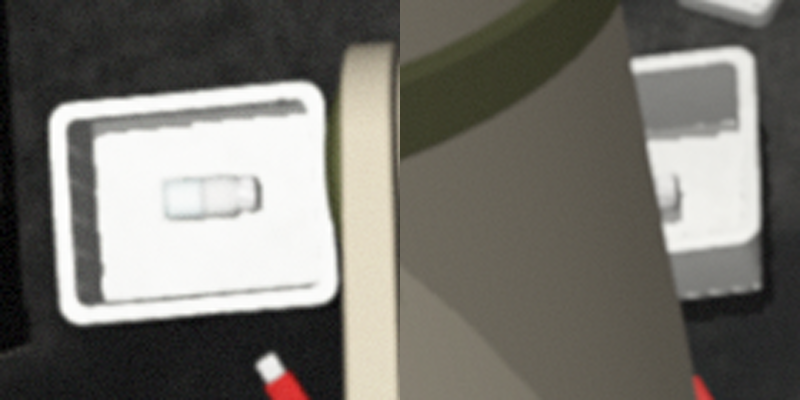

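The vial is lying in the tub, at top crop (212,197). Next I'll turn for the fin.

Call:
move_arm(
  plan=[
    {"offset": [1,0.8,-3.2],"angular": [0,0,0]},
    {"offset": [1,0,0],"angular": [-8.5,0,0]},
    {"offset": [1,0,0],"angular": [-8.5,0,0]},
    {"offset": [1,0,0],"angular": [-8.5,0,0]},
    {"offset": [1,0,0],"angular": [-8.5,0,0]},
    {"offset": [1,0,0],"angular": [-8.5,0,0]},
    {"offset": [0,0,0],"angular": [-8.5,0,0]},
    {"offset": [0,0,0],"angular": [-8.5,0,0]},
  ],
)

```text
time_s: 10.2
ee_pos: [0.4309, 0.1589, 0.1093]
tcp_rot: [-0.882, 1.391, 0.884]
contact_force: [-0.4, 0.5, -0.1]
grip_width: 0.548
```

Call:
move_arm(
  plan=[
    {"offset": [0,0,0],"angular": [-8.5,0,0]},
    {"offset": [0,0,0],"angular": [-8.5,0,0]},
    {"offset": [0,0,0],"angular": [-8.5,0,0]},
    {"offset": [0,0,0],"angular": [0,0,0]},
  ],
)

```text
time_s: 10.6
ee_pos: [0.431, 0.1587, 0.1095]
tcp_rot: [-1.211, 1.213, 1.215]
contact_force: [0.9, 0.4, 0.1]
grip_width: 0.551
```

```bash
python3 -c "
from h import *
togo([.4313,.1555,.014],Rdown(90))
b,d=bot.capture('scene'); a,_=bot.capture('top')
cv2.imwrite('pics/c7.png',np.hstack([cv2.resize(a[300:420,260:380],(400,400),interpolation=2),cv2.resize(b[280:400,250:370],(400,400),interpolation=2)]))
"
```

```text
t 10.6 pos [0.431  0.1587 0.1095] F [0.9 0.4 0.1] grip 0.551 q [ 0.1   0.38  1.74 -0.    1.03 -1.48]
axes x,y,z [[-0.005, -0.002, -1.0], [-1.0, -0.004, 0.005], [-0.004, 1.0, -0.002]]
offset_cm [ 9.55 -0.07 -0.3 ] turn_deg [ 0.23 -0.13 -0.28]
```

View pics/c7.png

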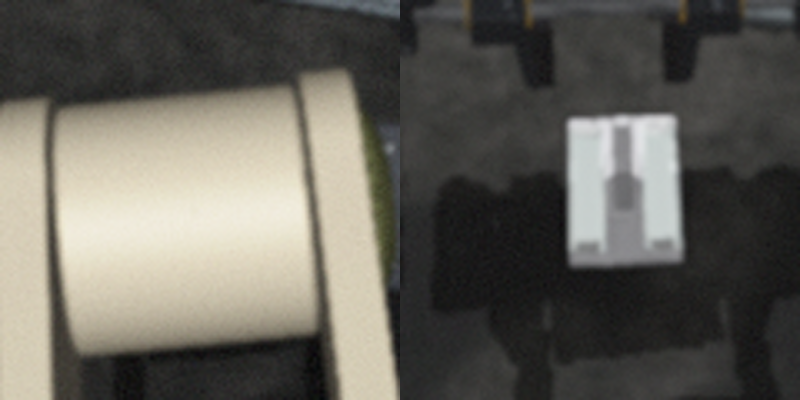

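Call:
move_arm(
  plan=[
    {"offset": [2,-0.1,-0.3],"angular": [0,0,-0.2]},
    {"offset": [2.5,0,0],"angular": [0,0,0]},
    {"offset": [2,0,0],"angular": [0,0,0]},
    {"offset": [1.5,0,0],"angular": [0,0,0]},
    {"offset": [0.7,0,0],"angular": [0,0,0]},
    {"offset": [0,0,0],"angular": [0,0,0]},
    {"offset": [0,0,0],"angular": [0,0,0]},
  ],
)

```text
time_s: 11.4
ee_pos: [0.4323, 0.1546, 0.0229]
tcp_rot: [-1.211, 1.211, 1.209]
contact_force: [0.2, -0.1, 0.5]
grip_width: 0.549
```

```bash
python3 -c "
from h import *
togo([.4313,.1555,.014],Rdown(90))
"
```

```text
t 11.4 pos [0.4323 0.1546 0.0229] F [ 0.2 -0.1  0.5] grip 0.549 q [ 0.09  0.53  1.83 -0.    0.78 -1.48]
axes x,y,z [[-0.001, -0.002, -1.0], [-1.0, -0.0, 0.001], [-0.0, 1.0, -0.002]]
offset_cm [0.88 0.1  0.09] turn_deg [ 0.01 -0.13 -0.05]
```

Call:
move_arm(
  plan=[
    {"offset": [0.5,0.1,0.1],"angular": [0,0,0]},
    {"offset": [0.4,0,0],"angular": [0,0,0]},
    {"offset": [0,0,0],"angular": [0,0,0]},
    {"offset": [0,0,0],"angular": [0,0,0]},
  ],
)

```text
time_s: 11.8
ee_pos: [0.431, 0.1554, 0.0134]
tcp_rot: [-1.211, 1.212, 1.21]
contact_force: [-0.4, 0.1, -0.5]
grip_width: 0.546
```

Call:
move_arm(
  plan=[
    {"offset": [0,0,0],"angular": [0,0,0]},
    {"offset": [0,0,0],"angular": [0,0,0]},
    {"offset": [0,0,0],"angular": [0,0,0]},
    {"offset": [0,0,0],"angular": [0,0,0]},
    {"offset": [0,0,0],"angular": [0,0,0]},
    {"offset": [0,0,0],"angular": [0,0,0]},
    {"offset": [0,0,0],"angular": [0,0,0]},
  ],
  hand=1,
  squeeze=35,
)

```text
time_s: 12.5
ee_pos: [0.431, 0.1554, 0.0134]
tcp_rot: [-1.211, 1.212, 1.21]
contact_force: [0.2, -0.2, 0.8]
grip_width: 0.113
```

```bash
python3 -c "
from h import *
togo([.4313,.1555,.014],Rdown(90))
"
```

```text
t 12.5 pos [0.431  0.1554 0.0134] F [ 0.2 -0.2  0.8] grip 0.113 q [ 0.09  0.54  1.84 -0.    0.76 -1.48]
axes x,y,z [[-0.002, -0.002, -1.0], [-1.0, -0.001, 0.002], [-0.001, 1.0, -0.002]]
offset_cm [-0.06 -0.03  0.01] turn_deg [ 0.06 -0.14 -0.1 ]
```

Call:
move_arm(
  plan=[
    {"offset": [-0.5,0,0],"angular": [0,0,0]},
    {"offset": [-1.5,0,0],"angular": [0,0,0]},
    {"offset": [-3,0,0],"angular": [0,0,0]},
    {"offset": [-4,0,0],"angular": [0,0,0]},
    {"offset": [-4,0,0],"angular": [0,0,0]},
    {"offset": [-2,0,0],"angular": [0,0,0]},
    {"offset": [0,0,0],"angular": [0,0,0]},
  ],
)

```text
time_s: 13.2
ee_pos: [0.4321, 0.1559, 0.1658]
tcp_rot: [-1.213, 1.207, 1.206]
contact_force: [-0.5, -0.3, -1.3]
grip_width: 0.11
```

```bash
cat >> h.py <<'E'
RS=np.c_[-Rw[:,2],-Rw[:,0],Rw[:,1]]
E
python3 -c "
from h import *
print(F(42,0,90)); togo(F(42,0,90),RS)
"
```

```text
[0.55743341 0.07099715 0.13501819]
t 13.2 pos [0.4321 0.1559 0.1658] F [-0.5 -0.3 -1.3] grip 0.11 q [ 0.09  0.3   1.66 -0.    1.18 -1.48]
axes x,y,z [[0.004, -0.002, -1.0], [-1.0, -0.001, -0.004], [-0.001, 1.0, -0.002]]
offset_cm [  3.15 -12.51  -8.5 ] turn_deg [  9.09   1.46 -19.11]
```

Call:
move_arm(
  plan=[
    {"offset": [0,-1,-1],"angular": [2,0.4,-4]},
    {"offset": [0,-2,-1.5],"angular": [2.4,0.4,-5]},
    {"offset": [0,-2,-1.5],"angular": [2.4,0.4,-5]},
    {"offset": [0,-2,-1.5],"angular": [2.3,0.3,-5]},
    {"offset": [0,0,0],"angular": [0,0,0]},
  ],
)

```text
time_s: 13.7
ee_pos: [0.4963, 0.0954, 0.1717]
tcp_rot: [-1.252, 1.056, 0.84]
contact_force: [0.2, 0.1, -1.2]
grip_width: 0.114
```

```bash
python3 -c "
from h import *
togo(F(42,0,90),RS)
"
```

```text
t 13.7 pos [0.4963 0.0954 0.1717] F [ 0.2  0.1 -1.2] grip 0.114 q [-0.02  0.26  1.74 -0.07  0.81 -1.39]
axes x,y,z [[0.319, -0.055, -0.946], [-0.934, 0.151, -0.324], [0.16, 0.987, -0.003]]
offset_cm [ 5.55 -4.89 -1.42] turn_deg [-0.06 -0.2  -0.49]
```

Call:
move_arm(
  plan=[
    {"offset": [1,-1.5,-0.5],"angular": [0,-0.2,-0.4]},
    {"offset": [2,-2,-0.6],"angular": [0,0,0]},
    {"offset": [1.5,-1.4,-0.3],"angular": [0,0,0]},
    {"offset": [1,0,0],"angular": [0,0,0]},
    {"offset": [0,0,0],"angular": [0,0,0]},
    {"offset": [0,0,0],"angular": [0,0,0]},
  ],
)

```text
time_s: 14.3
ee_pos: [0.5574, 0.073, 0.1368]
tcp_rot: [-1.254, 1.047, 0.839]
contact_force: [-0.5, 0.3, -1.6]
grip_width: 0.111
```

```bash
python3 -c "
from h import *
togo(F(42,0,15),RS)
for n in('top','scene'):
    p,d=bot.capture(n); cv2.imwrite('pics/%s5.png'%n,p); np.save(n+'5.npy',d)
a=cv2.imread('pics/top5.png'); b=cv2.imread('pics/scene5.png')
cv2.imwrite('pics/c8.png',np.hstack([cv2.resize(a[195:335,305:445],(400,400),interpolation=2),cv2.resize(b[175:315,295:435],(400,400),interpolation=2)]))
"
```

```text
t 14.3 pos [0.5574 0.073  0.1368] F [-0.5  0.3 -1.6] grip 0.111 q [-0.07  0.39  1.66 -0.04  0.76 -1.46]
axes x,y,z [[0.326, -0.051, -0.944], [-0.932, 0.148, -0.33], [0.156, 0.988, 0.001]]
offset_cm [ 7.68  0.01 -0.21] turn_deg [ 0.08  0.07 -0.11]
```

View pics/c8.png

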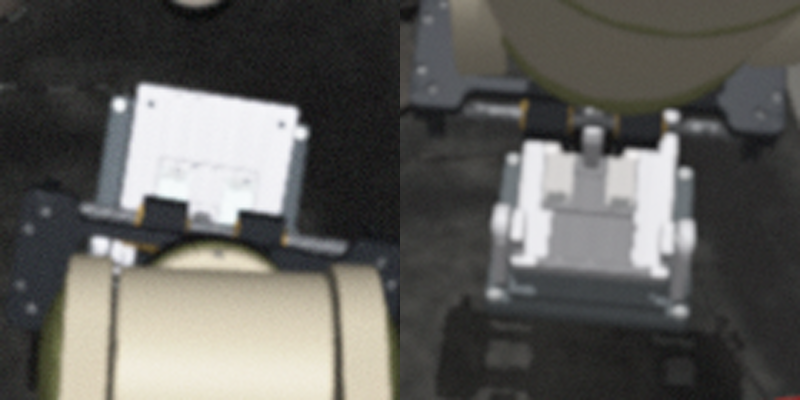

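Call:
move_arm(
  plan=[
    {"offset": [2,0,-0.1],"angular": [0,0,-0.1]},
    {"offset": [2,0,-0.1],"angular": [0,0,0]},
    {"offset": [1.5,0,0],"angular": [0,0,0]},
    {"offset": [1,0,0],"angular": [0,0,0]},
    {"offset": [0.5,0,0],"angular": [0,0,0]},
    {"offset": [0,0,0],"angular": [0,0,0]},
    {"offset": [0,0,0],"angular": [0,0,0]},
  ],
)

```text
time_s: 15.1
ee_pos: [0.5809, 0.0671, 0.072]
tcp_rot: [-1.256, 1.044, 0.835]
contact_force: [-0.0, -0.5, -0.8]
grip_width: 0.109
```

```bash
python3 -c "
from h import *
togo(F(42,0,13.4),RS)
b,d=bot.capture('scene'); cv2.imwrite('pics/scene6.png',b)
cv2.imwrite('pics/c9.png',cv2.resize(b[200:290,320:410],(600,600),interpolation=2))
"
```

```text
t 15.1 pos [0.5809 0.0671 0.072 ] F [-0.  -0.5 -0.8] grip 0.109 q [-0.08  0.52  1.68 -0.05  0.61 -1.46]
axes x,y,z [[0.33, -0.052, -0.942], [-0.931, 0.148, -0.334], [0.157, 0.988, 0.001]]
offset_cm [0.92 0.16 0.02] turn_deg [0.05 0.06 0.15]
```

View pics/c9.png

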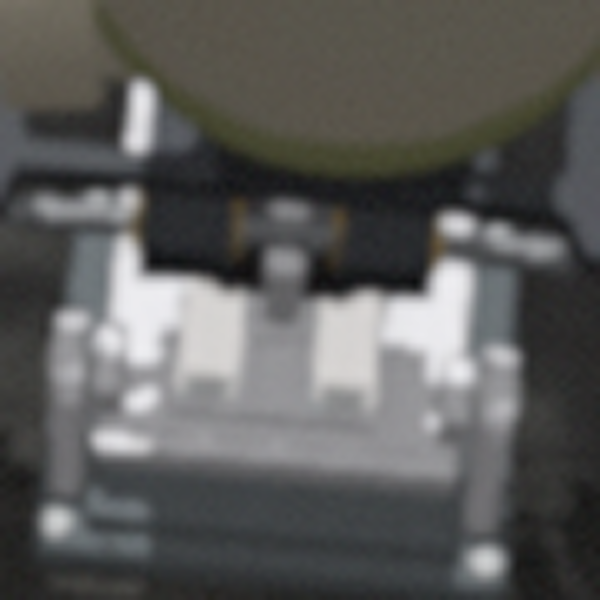

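Call:
move_arm(
  plan=[
    {"offset": [0.4,0,0],"angular": [0,0,0.1]},
    {"offset": [0.2,0,0],"angular": [0,0,0]},
    {"offset": [0,0,0],"angular": [0,0,0]},
    {"offset": [0,0,0],"angular": [0,0,0]},
  ],
)

```text
time_s: 15.55
ee_pos: [0.5828, 0.0666, 0.0656]
tcp_rot: [-1.254, 1.046, 0.837]
contact_force: [-0.2, -0.2, -0.9]
grip_width: 0.109
```

```bash
python3 -c "
from h import *
togo(F(42,0,13.4),RS); print(bot.get_state()['torque'].round(2))
"
```

```text
t 15.55 pos [0.5828 0.0666 0.0656] F [-0.2 -0.2 -0.9] grip 0.109 q [-0.08  0.53  1.68 -0.05  0.6  -1.46]
axes x,y,z [[0.328, -0.051, -0.943], [-0.932, 0.148, -0.332], [0.157, 0.988, 0.001]]
offset_cm [0.26 0.13 0.03] turn_deg [ 0.04  0.05 -0.01]
[0.08 0.05 0.  ]
```

Call:
move_arm(
  plan=[
    {"offset": [0.15,0,0],"angular": [0,0,0]},
    {"offset": [0,0,0],"angular": [0,0,0]},
    {"offset": [0,0,0],"angular": [0,0,0]},
  ],
)

```text
time_s: 15.85
ee_pos: [0.5833, 0.0665, 0.0642]
tcp_rot: [-1.254, 1.046, 0.837]
contact_force: [0.1, 0.4, -0.9]
grip_width: 0.112
```

Call:
move_arm(
  plan=[
    {"offset": [0.1,0,0],"angular": [0,0,0]},
    {"offset": [0,0,0],"angular": [0,0,0]},
    {"offset": [0,0,0],"angular": [0,0,0]},
  ],
)

```text
time_s: 16.15
ee_pos: [0.5835, 0.0666, 0.0638]
tcp_rot: [-1.255, 1.046, 0.837]
contact_force: [-4.4, -0.2, 6.1]
grip_width: 0.108
```

```bash
python3 -c "
from h import *
togo(F(42,0,13.4),RS); print(bot.get_state()['torque'].round(2))
"
```

```text
t 16.15 pos [0.5835 0.0666 0.0638] F [-4.4 -0.2  6.1] grip 0.108 q [-0.08  0.54  1.68 -0.05  0.59 -1.45]
axes x,y,z [[0.328, -0.051, -0.943], [-0.932, 0.148, -0.332], [0.157, 0.988, 0.001]]
offset_cm [0.06 0.13 0.03] turn_deg [0.05 0.06 0.02]
[ 0.04  0.33 -0.01]
```

Call:
move_arm(
  plan=[
    {"offset": [-0.05,0.1,0],"angular": [0,0,0]},
    {"offset": [0,0.1,0],"angular": [0,0,0]},
    {"offset": [0,0,0],"angular": [0,0,0]},
    {"offset": [0,0,0],"angular": [0,0,0]},
  ],
)

```text
time_s: 16.55
ee_pos: [0.5816, 0.0668, 0.0631]
tcp_rot: [-1.255, 1.046, 0.837]
contact_force: [-0.2, -0.6, 1.8]
grip_width: 0.11
```

```bash
cat >> h.py <<'E'
def fr():
    s,Rt=st(); print("face xyz mm",((s["ee_pos"]-W)@Rw*1000).round(1),"force in face",(s["contact_force"]@Rw).round(1),"torque in face",(s["torque"]@Rw).round(2),"rot err",np.degrees(R.from_matrix(RS.T@Rt).as_rotvec()).round(2))
E
python3 -c "
from h import *
fr()"
```

```text
t 16.55 pos [0.5816 0.0668 0.0631] F [-0.2 -0.6  1.8] grip 0.11 q [-0.08  0.53  1.68 -0.05  0.59 -1.45]
face xyz mm [41.3 -0.3 14. ] force in face [ 0.5 -0.6  1.8] torque in face [ 0.03  0.03 -0.05] rot err [-0.04 -0.06  0.  ]
```

Call:
move_arm(
  plan=[
    {"offset": [0,0.1,0],"angular": [0,0,0]},
    {"offset": [0,0,0],"angular": [0,0,0]},
    {"offset": [0,0,0],"angular": [0,0,0]},
  ],
)

```text
time_s: 16.85
ee_pos: [0.5808, 0.0669, 0.0629]
tcp_rot: [-1.255, 1.046, 0.837]
contact_force: [-0.0, 0.8, 2.0]
grip_width: 0.108
```

```bash
python3 -c "
from h import *
fr()"
```

```text
t 16.85 pos [0.5808 0.0669 0.0629] F [-0.   0.8  2. ] grip 0.108 q [-0.08  0.53  1.68 -0.05  0.59 -1.45]
face xyz mm [40.4 -0.3 14.1] force in face [0.5 0.8 2. ] torque in face [ 0.03 -0.11  0.04] rot err [-0.04 -0.05 -0.01]
```

Call:
move_arm(
  plan=[
    {"offset": [0,0.1,0],"angular": [0,0,0]},
    {"offset": [0,0,0],"angular": [0,0,0]},
    {"offset": [0,0,0],"angular": [0,0,0]},
  ],
)

```text
time_s: 17.15
ee_pos: [0.5805, 0.0669, 0.0629]
tcp_rot: [-1.255, 1.045, 0.835]
contact_force: [3.9, -1.1, 2.8]
grip_width: 0.107
```

```bash
python3 -c "
from h import *
fr()"
```

```text
t 17.15 pos [0.5805 0.0669 0.0629] F [ 3.9 -1.1  2.8] grip 0.107 q [-0.08  0.53  1.69 -0.05  0.58 -1.45]
face xyz mm [40.2 -0.4 14.2] force in face [ 4.7 -0.4  1.3] torque in face [-0.15 -0.78 -0.08] rot err [-0.03 -0.06 -0.11]
```

Lip contact is at face x ≈ 40.2 mm, which matches the expected 40. I'll ease off the lip slightly and press.

Call:
move_arm(
  plan=[
    {"offset": [0,-0.05,0],"angular": [0,0,0]},
    {"offset": [0.05,0,0],"angular": [0,0,0]},
    {"offset": [0.05,0,0],"angular": [0,0,0]},
    {"offset": [0,0,0],"angular": [0,0,0]},
    {"offset": [0,0,0],"angular": [0,0,0]},
  ],
)

```text
time_s: 17.65
ee_pos: [0.5806, 0.0669, 0.0627]
tcp_rot: [-1.255, 1.045, 0.836]
contact_force: [-1.8, -2.4, 12.7]
grip_width: 0.111
```

```bash
python3 -c "
from h import *
fr()
b,d=bot.capture('scene'); a,_=bot.capture('top'); cv2.imwrite('pics/scene7.png',b); cv2.imwrite('pics/top7.png',a)
cv2.imwrite('pics/c10.png',np.hstack([cv2.resize(a[210:310,325:425],(400,400),interpolation=2),cv2.resize(b[205:285,325:405],(400,400),interpolation=2)]))
fr()
"
```

```text
t 17.65 pos [0.5806 0.0669 0.0627] F [-1.8 -2.4 12.7] grip 0.111 q [-0.08  0.53  1.68 -0.05  0.58 -1.45]
face xyz mm [40.2 -0.3 14. ] force in face [ 2.9 -2.6 12.4] torque in face [-0.37 -0.3  -0.02] rot err [-0.05 -0.05 -0.07]
t 17.75 pos [0.5806 0.0669 0.0627] F [-1.9 -1.7 12.1] grip 0.108 q [-0.08  0.53  1.68 -0.05  0.58 -1.45]
face xyz mm [40.2 -0.4 14. ] force in face [ 2.5 -2.  11.9] torque in face [-0.36 -0.26 -0.05] rot err [-0.05 -0.05 -0.07]
```

View pics/c10.png

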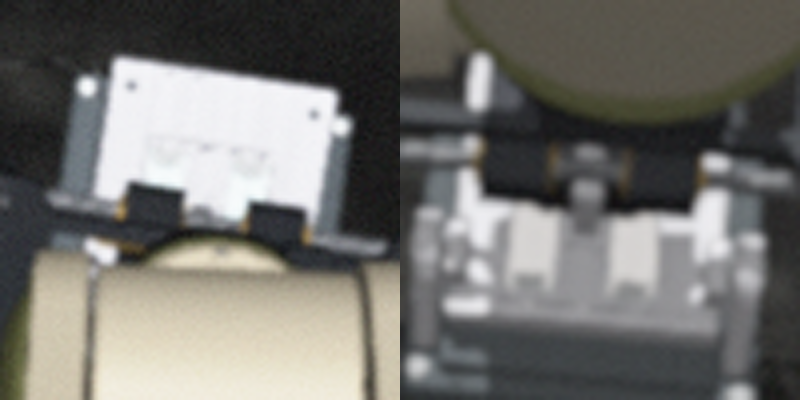

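Call:
move_arm(
  plan=[
    {"offset": [0,0,0],"angular": [0,0,0.15]},
    {"offset": [0,0,0],"angular": [0,0,0]},
    {"offset": [0,0,0],"angular": [0,0,0]},
  ],
)

```text
time_s: 18.05
ee_pos: [0.5806, 0.067, 0.0627]
tcp_rot: [-1.254, 1.047, 0.838]
contact_force: [-2.7, -3.2, 11.3]
grip_width: 0.116
```

```bash
python3 -c "
from h import *
fr()
for n,poly in dict(scene=[(16,6,5),(16,-6,5),(6,-6,5),(6,6,5)]).items(): pass
b,d=bot.capture('scene'); C=(cloud('scene',d)-W)@Rw*1000
m=(d>0)&(C[...,0]>4)&(C[...,0]<30)&(abs(C[...,1])<40)&(C[...,2]<12)&(C[...,2]>-8)
P=C[m]
for lab,mm in dict(carrier_mid=abs(P[:,1])<6,carrier=abs(P[:,1])<24,faceside=(abs(P[:,1])>30)&(P[:,0]>27)).items():
    Q=P[mm]
    if len(Q)<10: print(lab,len(Q)); continue
    print(lab,len(Q),'z',np.median(Q[:,2]).round(2),'fit',np.linalg.lstsq(np.c_[Q[:,:2],np.ones(len(Q))],Q[:,2],rcond=None)[0].round(4))
for x in range(-8,34,3):
    s=(d>0)&(abs(C[...,0]-x)<1.5)&(abs(C[...,1])<26)&(abs(C[...,2])<15); print(x,s.sum(),np.median(C[s][:,2]).round(1) if s.any() else '')
"
```

```text
t 18.05 pos [0.5806 0.067  0.0627] F [-2.7 -3.2 11.3] grip 0.116 q [-0.08  0.53  1.68 -0.05  0.59 -1.45]
face xyz mm [40.2 -0.3 14. ] force in face [ 1.7 -3.6 11.3] torque in face [-0.36 -0.35 -0.08] rot err [-0.05 -0.05  0.09]
carrier_mid 79 z 5.07 fit [0.0796 0.0723 4.003 ]
carrier 353 z 5.06 fit [ 1.1900e-02 -3.2000e-03  4.9663e+00]
faceside 17 z -0.95 fit [ 4.25500e-01 -1.12000e-02 -1.28436e+01]
-8 56 -2.4
-5 85 2.9
-2 47 4.9
1 46 4.7
4 45 5.5
7 49 5.0
10 50 5.1
13 47 5.0
16 43 5.1
19 46 4.8
22 46 4.8
25 53 6.1
28 32 5.2
31 42 5.2
```

```bash
python3 -c "
from h import *
a,_=bot.capture('top'); cv2.imwrite('pics/top8.png',a); fr()
"
```

```text
t 18.15 pos [0.5806 0.0669 0.0627] F [-2.9 -0.8 12.8] grip 0.108 q [-0.08  0.53  1.68 -0.05  0.59 -1.45]
face xyz mm [40.2 -0.4 14. ] force in face [ 1.6 -1.3 13. ] torque in face [-0.42 -0.31 -0.08] rot err [-0.05 -0.05  0.08]
```

View pics/top8.png

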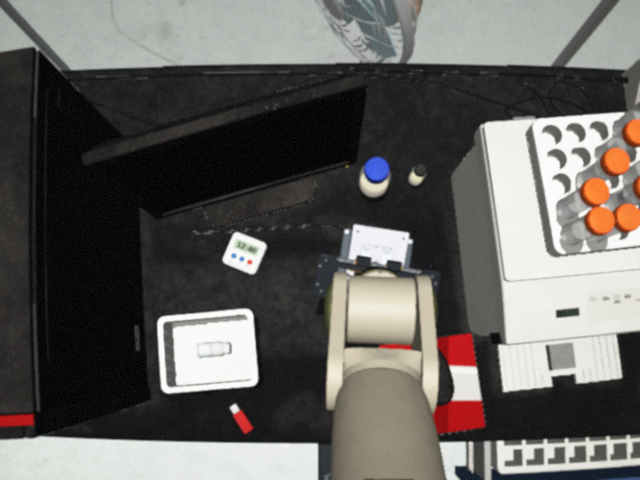

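The bottle (375,175), spare vial (417,175) and timer (245,253) haven't moved, and the vial is in the tub (213,349). The carrier is held on the plate with steady force, so I'm handing in.

```bash
python3 -c "
from bench import bot
print(bot.finish_job())"
```

```text
the job is handed in; nothing more can be done
None
```

I put the vial in the tub and let go of it. Then I picked the carrier up by its fin, tilted it to the plate's measured slope of about 19.4° and lowered it onto the plate. I slid it down until it touched the low lip, and handed in at about 18 s while still gripping and pressing.

What the last checks showed:
- **Carrier position:** the tool is at 40.2 mm up-slope, where 40 puts the lower edge at the lip, and 0.4 mm off mid-width. Lip contact was felt at the same place.
- **Flushness:** the camera depth puts the carrier's top 5.06 mm above the face, against its 5 mm thickness. Its tilt against the face is under 1°, and the pressing force acts near its centre.
- **Press and grip:** the press is about 12–13 N, and the 35 N grip reads about 9.5 mm on the 10 mm fin.
- **Everything else:** in the last top picture the vial lies in the tub, and the bottle, standing vial and timer are where they were.

Two readings are less clean. The scene camera placed the plate edges about 1 mm differently from the top camera, so I averaged the two. The sideways force on the carrier wandered between about -1 and -4 N while pressing.

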